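# Flip the length stop down and seat a board against it

## Task

Set the board up on the saw board for cutting to length: first flip the raised stop flag on the fence all the way down into the board's path. Then slide the board flat against the fence and along it until its end meets the tip of the stop screw, and press it home there for half a second with about 10 newtons, never more than 25. Leave the board seated, flush against the fence and touching the screw with the flag down, and do not disturb the things lying around.

Things in the scene. Friction and masses are not known exactly. Their poses are not given: they have to be found in the camera images.
- jig: Saw board fixed to the worktop: plywood bed with a fence along its far side. Origin: on the worktop under the fence face that looks to the robot; y runs along the fence towards the stop (robot's left), x through the fence away from the robot, z up. In mm: bed x -102 to 0, top at z 12; fence x 0 to 24, top at z 48; both y -155 to +165. Turned 0.02 to 0.3 rad.
- stop: Flip stop's steel carrier, clamped rigidly on the fence (46 mm along it, 20 high); its place along the fence varies. It carries flag and screw. Origin: at the fence face (jig x = 0), level with the fence top (jig z 48 mm), in the flag's middle plane; axes as the jig's. The flag's hinge pin, parallel to the fence, is at x +14, z +14 mm from it.
- stop_flag (a joint): Angle of the aluminium flag, rad: 0 = fully down, its blade in the board's path; 1.57 = upright; starts 1.0 to 1.35, limits 0 and 1.9. Stiff hinge (0.11 N m: 2 to 4 N at the end moves it); it stays where left, also half-way. L-shaped, 14 mm thick along the fence: an arm 66 mm long, 12 thick, and a blade 36 wide under its outer half.
- flag_top (a point): Point on the flag's arm that moves with it: on the face that is on top when down (then at jig z 68 mm), 46 mm from the hinge pin, in the middle plane. With the flag up this face is its far side: the flag is tipped down by drawing that face toward the robot, then pressing on it from above.
- blade_face (a point): Point on the flag blade's face that looks to the board (7 mm from the middle plane), on the axis of a rigid steel stop screw, 11 mm across. The screw's tip stands out of this face toward the board by 3 to 14 mm, different every time and not measured: feel it or see it. Flag down: the axis is 32 mm from the fence face, 11 mm over the bed; blade's lower edge 4 mm over the bed.
- board_mid (a point): Centre of the loose wooden board, 64 mm (x, across) by 150 (y, along the fence) by 18 thick, 0.17 to 0.34 kg. It lies on the bed, 3 to 20 mm off the fence and askew, 1.5 to 10 cm short of the screw; too close to the fence to grasp, so it is pushed (1 to 4 N). Its +y end meets the stop. Flush with the fence its centre is at jig x -32, z 21 mm.
- board: The same board; origin at the centre of its underside, axes: x across, y along its length, z up.
- tape: Roll of black tape lying flat, 74 mm across, 20 high, right of the saw board; bystander. Origin: centre of its underside.
- tube: White tube standing, 32 mm across, 65 high, right of the saw board; bystander. Origin: centre of its underside.
- jar: Jar with a white lid, 66 mm across, 78 high, left of the saw board; bystander. Origin: centre of its underside.
- sponge: Grey sanding block, 66x98x25 mm, left of the saw board; bystander. Origin: centre of its underside.
There are look-alikes about, which are no part of the job. Of the things that look like the board, the larger one is meant.

How it is judged:
On the way, in this order (a step that is already met when the one before it is completed fails the run):
1. the flag is fully down (within 0.06 rad) and the board does not touch the stop yet (value of joint stop_flag below 0.06 rad and contact force between board and stop below 0.5 N), for 0.2 s.
2. with the flag down and the board along the fence (square within 0.035 rad), the board is pressed on the stop with at least 5 N for 0.3 s (value of joint stop_flag below 0.06 rad and contact force between board and stop above 5 N and angle between the y axis of board and the y axis of jig, either way round below 0.035 rad), for 0.3 s.
At the end, for the whole second after the job is handed in: The flag is down (within 0.06 rad); the board lies flat on the bed, flush against the fence (its centre within 2.5 mm of the flush place, square within 0.02 rad) with its end within 2 mm of the stop screw's tip, at rest (value of joint stop_flag below 0.06 rad and x of board_mid in the frame of jig above -0.0345 m and angle between the y axis of board and the y axis of jig, either way round below 0.02 rad and y of screw_tip in the frame of board_mid below 0.077 m and height (world z) of board_mid below 0.024 m and linear speed of board below 0.01 m/s); the robot touches nothing.
It fails at once if the board is pressed on the stop with more than 25 N (contact force between board and stop above 25 N).
It fails at once if a bystander (tape, tube, jar, sanding block) is moved more than 15 mm (distance of any of tape, tube, jar, sponge from where it was at the start of the episode above 0.015 m).
It also fails if it takes over 67 s, if anything falls off the work surface, if the arm or the gripper's body presses on something with over 40 N, if the wrist force passes 120 N, or if a joint passes its speed limit or range.

## Robot

A 6-joint arm with a two-finger parallel gripper is mounted at the origin on a cart in front of the work surface, level with it; the furniture and walls round the work are solid. World frame = base frame: x ahead of the robot, y to its left, z up, the work surface at z = 0. Lengths are in m, angles in rad, forces in N, time in s.
With the tool pointing down it reaches from about 0.425 to 0.95 m from the base axis. Payload 3.5 kg.
Tool frame: the origin (TCP) lies at the very end of the fingers, on their centre line; the grasp point (between the pads) lies behind it (hold_point_z is the z of the grasp point in the tool frame, in m); z points along the fingers, y is the direction in which the jaws open and shut (so a half turn about z gives the same grasp; the last joint's range is limited). The gripper opens to 85 mm and grips with 20 to 120 N. Pads are 22 mm wide; open, the fingers measure 114 mm over their backs; the gripper's body (76 mm by 85 mm) begins 54 mm behind the grasp point. The pads swing forward as they close: fully open they stand 13 mm farther back than shut.
Start: joints at [1.171, 0.286, 1.577, -0, 1.279, -0.15], TCP at [0.167, 0.654, 0.231] pointing down, gripper open.
Joint ranges: [-2.77, 2.77], [-0.9, 2.22], [0.21, 2.48], [-1.53, 4.67], [0.24, 2.81], [-2.84, 2.84]. Speed limits (rad/s): [2.79, 2.79, 3.14, 3.14, 3.14, 3.14].

## Interface

Orientations are given as a unit quaternion [x, y, z, w].
In Python, from plant import get_state, camera, camera_params, close_job, boxes_of, silhouettes, mark_of, hold_point_z gives the robot as it stands.
- The arm moves only by the tool apply_moves, never from a script. Its arguments are lists of equal length, an entry for each row: "slide": the shift along the world's x, y, z in m, a list of three; "delta_rot": the turn, a rotation vector about the world's x, y, z in degrees, a list of three; "grip": the opening, from 0 (shut) to 1 (fully open). A call has 1 to 5 rows; each row is the pose to reach, as a shift and turn from the pose commanded when the call began; what a row does not reach only later rows make up. A row lasts 1/12 s, in which the tool goes at most 41.7 mm and 7.16 degrees, less where a joint would pass 70% of its speed; a pose out of reach is approached as far as the arm can. A call with a gripper value outside its range is refused whole. The fingers move at their own pace and stop on an object; "squeeze" is the grip in N (left out, the last holds). Time passes only in rows, so rows that repeat a pose let the fingers close. It gives the time, the measured TCP pose, the force and the opening at its end, in the units of the state.
- get_state(): the state, without advancing time (a new reading comes with each control period).
- camera(name): name is "scene" or "top" or "wrist"; returns the picture (420x560x3 uint8, red, green, blue); there is no depth.
- camera_params(name): a dict with "vfov" (degrees; the focal length in pixels is half the picture's height over the tangent of half this angle, whatever the lens; pixels are square), "cx", "cy" (the principal point, pixels), "extrinsics" (4x4, takes a point from camera to world coordinates). Camera axes: x right, y down, z forward; pixel columns grow to the right and rows downward; lengths in m; the calibration is good to about 2 mm. A picture is of the moment at which its call begins: read the wrist's pose just before it. camera_params takes no time and is no camera call; for the wrist camera it gives the pose at the moment of the call.
- close_job(): hands the job in, once; it reports no verdict.
Trained networks look in the newest picture that a camera, given by its name, has taken for a name from the list of things; names that differ only in an ending like _2 or _b are one class to them, and where a whole thing is asked for, a point or a joint stands for the part that bears it (a point fixed in the world has none). Each returns a list of dicts, best first, with "confidence" (0 to 1); they miss things now and then, are a little off and sometimes report something else, mostly with a low value. They report only what shows in the picture. A call takes as long as a camera call. They do not tell look-alikes from the thing itself.
- boxes_of(camera, thing): "position" ([x, y, z] in m, in world coordinates, good to about 4 mm: the middle of the surface that is visible of it).
- silhouettes(camera, thing): "region" (420x560 bool, what is visible of it).
- mark_of(camera, thing): "position" ([x, y, z] in m, in world coordinates, good to about 4 mm: a listed point, or the origin of a listed thing).
The state is a dict: "clock": time; "qpos": joint angles; "qd": joint speeds; "tau": joint torques, N m; "eef_pos": TCP position; "tool_rot": TCP orientation; "force": force on the tool from outside, world axes, zero at the start; "moment": the same for the moment, N m; "finger_gap": opening from 0.0 (shut) to 1.0 (fully open).
Only numpy, scipy, OpenCV 4.12 (cv2) and the standard library are available. Lean on these libraries where they do the work, as an engineer would, in place of code of your own. Each camera call takes 0.05 s, during which the arm holds its last target. There are 200 camera calls.

## Working session

There is one attempt and no reset: what is moved stays moved. The work goes in short steps, Python scripts to look and compute and a tool call to move; the robot and the scene stay as the last step left them, time stands still between calls to the robot, and variables do not carry over. Pictures are saved under pics/ and viewed, about 8 in all and at most 12, crops included, and the job is handed in when it is done.

Besides the shell and the picture viewer there is one more tool, called as name(argument=value, ...) on one line, values as JSON. apply_moves: Moves the arm, as the interface text tells. Its arguments: {"type":"object","properties":{"slide":{"type":"array"},"delta_rot":{"type":"array"},"grip":{"type":"array"},"squeeze":{"type":"number"}},"required":["slide","delta_rot","grip"]}

```bash
mkdir -p pics; ls
python3 - <<'E'
from plant import *
import cv2,numpy as np
s=get_state();print({k:np.round(v,3) for k,v in s.items()},hold_point_z)
ims=[]
for c in("scene","top"):
    im=camera(c);cv2.imwrite(f"pics/{c}0.png",im[:,:,::-1])
    p=camera_params(c);print(c,p['vfov'],p['cx'],p['cy'],np.round(p['extrinsics'],3).tolist())
    for t in("jig","stop","flag_top","blade_face","board_mid","board","tape","tube","jar","sponge"):
        print(t,[(np.round(r['position'],3).tolist(),round(r['confidence'],2)) for r in mark_of(c,t)][:3])
E
```

```text
pics
{'clock': np.float64(0.0), 'qpos': array([ 1.171,  0.287,  1.578,  0.   ,  1.279, -0.15 ]), 'qd': array([-0.   , -0.   ,  0.001, -0.001, -0.   ,  0.001]), 'tau': array([-1.0000e-03, -4.0596e+01, -2.9263e+01, -0.0000e+00,  6.0000e-03,
        0.0000e+00]), 'eef_pos': array([0.167, 0.653, 0.23 ]), 'tool_rot': array([ 0.125,  0.992, -0.001, -0.   ]), 'force': array([ 0.457, -0.319,  0.35 ]), 'moment': array([-0.06 ,  0.032,  0.022]), 'finger_gap': np.float64(1.002)} -0.0187
scene 51.30733694613738 276.1140846568429 204.71887584501323 [[0.615, -0.338, 0.712, -0.471], [-0.788, -0.292, 0.542, -0.722], [0.025, -0.895, -0.446, 0.652], [0.0, 0.0, 0.0, 1.0]]
jig [([0.494, 0.079, -0.0], 0.58)]
stop [([0.485, 0.18, 0.046], 0.51)]
flag_top [([0.483, 0.178, 0.104], 0.7)]
blade_face [([0.445, 0.17, 0.084], 0.44)]
board_mid [([0.447, 0.052, 0.02], 0.72), ([0.415, -0.194, 0.003], 0.61)]
board [([0.415, -0.2, 0.004], 0.91), ([0.451, 0.055, 0.016], 0.61)]
tape [([0.509, -0.372, -0.002], 0.48), ([0.484, 0.179, 0.05], 0.47), ([0.415, 0.412, 0.003], 0.17)]
tube [([0.438, -0.381, -0.006], 0.59)]
jar [([0.438, -0.379, -0.003], 0.67), ([0.516, 0.38, 0.001], 0.62)]
sponge [([0.414, 0.412, 0.001], 0.56)]
top 43.68987057026852 284.3727254937594 216.64660892148802 [[0.005, -0.993, 0.114, 0.299], [-1.0, -0.005, 0.004, 0.009], [-0.003, -0.114, -0.993, 1.428], [0.0, 0.0, 0.0, 1.0]]
jig [([0.495, 0.083, -0.0], 0.66)]
stop [([0.488, 0.18, 0.048], 0.64)]
flag_top [([0.484, 0.183, 0.104], 0.71)]
blade_face [([0.448, 0.175, 0.083], 0.78)]
board_mid [([0.449, 0.049, 0.018], 0.88), ([0.414, -0.198, 0.004], 0.57), ([0.448, 0.052, 0.014], 0.46)]
board [([0.411, -0.193, -0.004], 0.8), ([0.447, 0.05, 0.014], 0.6), ([0.519, 0.375, -0.0], 0.46)]
tape [([0.505, -0.369, -0.002], 0.96)]
tube [([0.439, -0.38, 0.002], 0.63)]
jar [([0.519, 0.378, -0.001], 0.96)]
sponge [([0.419, 0.414, -0.003], 0.95), ([0.485, 0.18, 0.048], 0.5)]
```

Run:
```python
import cv2
a=cv2.imread('pics/scene0.png');b=cv2.imread('pics/top0.png')
b=b[60:380,60:500]
cv2.imwrite('pics/a1.png',cv2.resize(a,(784,588)));cv2.imwrite('pics/b1.png',cv2.resize(b,(792,576)))
```

```text
(no output)
```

View pics/a1.png

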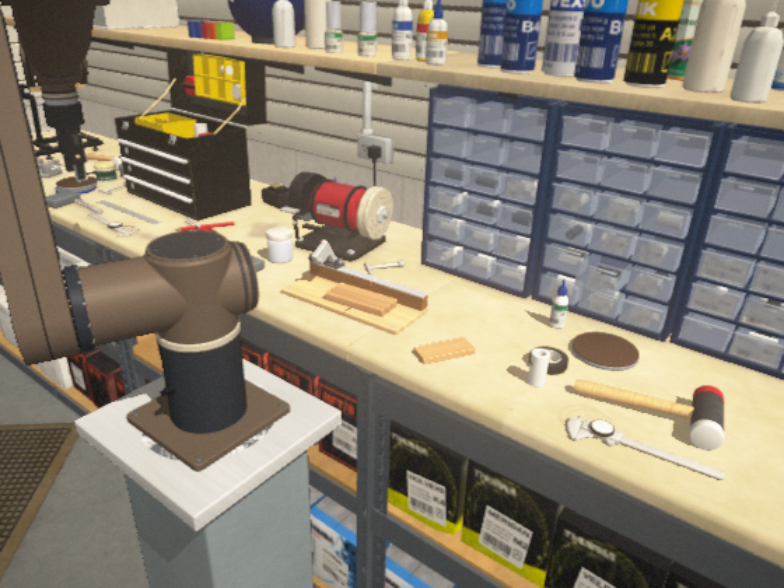

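View pics/b1.png

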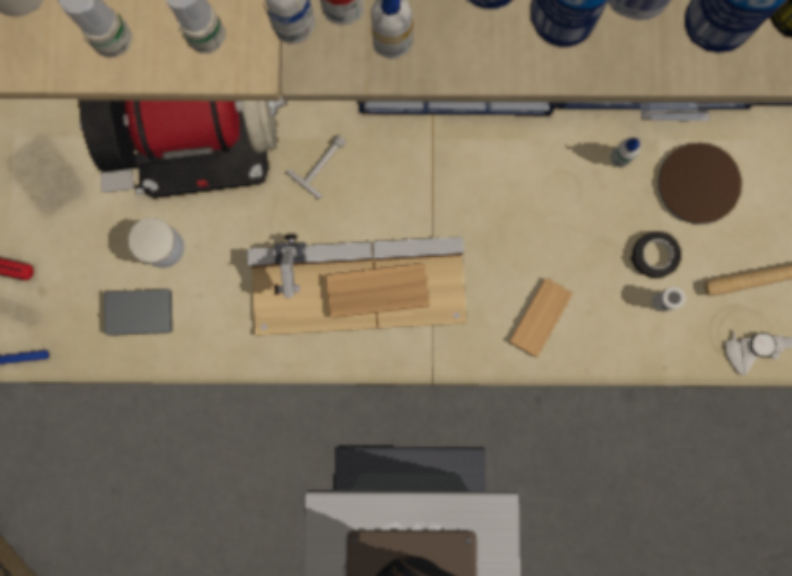

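The scene picture shows the jig with the flag raised at about (325,250). The board is on the bed at about (362,297) and a smaller, wavy look-alike lies at (445,350). In the top crop the board is at (377,290) and the flag at (288,270). The fence slopes about 0.055 rad.

```bash
cat > h.py <<'E'
from plant import *
import cv2,numpy as np
def ray(c,uv,z,p=None):
    p=p or camera_params(c);f=210/np.tan(np.radians(p['vfov']/2));E=np.array(p['extrinsics'])
    uv=np.atleast_2d(uv).astype(float)
    d=np.c_[(uv[:,0]-p['cx'])/f,(uv[:,1]-p['cy'])/f,np.ones(len(uv))]@E[:3,:3].T
    o=E[:3,3];return (o+d*((z-o[2])/d[:,2])[:,None])[:,:2]
def rect(c,t,z):
    out=[]
    for r in silhouettes(c,t):
        cs,_=cv2.findContours(r['region'].astype(np.uint8),cv2.RETR_EXTERNAL,cv2.CHAIN_APPROX_NONE)
        k=max(cs,key=cv2.contourArea)[:,0]
        w=ray(c,k,z)
        (cx,cy),(a,b),ang=cv2.minAreaRect((w*1000).astype(np.float32))
        out.append((round(r['confidence'],2),round(cx),round(cy),round(a,1),round(b,1),round(ang,2)))
    return out
E
python3 - <<'E'
from h import *
camera("top")
print('board',rect("top","board",.03));print('jig',rect("top","jig",.012))
from scipy.spatial.transform import Rotation as R
print(R.from_quat(get_state()['tool_rot']).as_matrix().round(3))
E
```

```text
board [(0.82, 448, 52, 68.6, 151.3, 6.9), (0.67, 411, -190, 47.6, 111.2, 60.4)]
jig [(0.56, 458, 84, 132.0, 326.2, 3.79)]
[[-0.969  0.247 -0.   ]
 [ 0.247  0.969  0.   ]
 [ 0.     0.    -1.   ]]
```

apply_moves(slide=[[0.04,-0.03,0.01],[0.08,-0.07,0.01],[0.12,-0.1,0.01],[0.16,-0.13,0.01],[0.19,-0.16,0.01]], delta_rot=[[0,0,0],[0,0,5],[0,0,10],[0,0,15],[0,0,17.5]], grip=[0,0,0,0,0])

```text
clock: 1.67
eef_pos: [0.3273, 0.5201, 0.2416]
tool_rot: [-0.03, 1.0, 0.0, 0.0]
force: [-0.0, 0.4, 0.2]
finger_gap: 0.301
```

apply_moves(slide=[[0.02,-0.035,0],[0.045,-0.07,0],[0.07,-0.105,0],[0.09,-0.14,0],[0.11,-0.175,0]], delta_rot=[[0,0,0],[0,0,0],[0,0,0],[0,0,0],[0,0,0]], grip=[0,0,0,0,0])

```text
clock: 2.08
eef_pos: [0.4369, 0.3445, 0.2415]
tool_rot: [-0.028, 1.0, 0.0, 0.0]
force: [1.2, 0.5, 0.1]
finger_gap: 0.001
```

apply_moves(slide=[[0.02,-0.03,0],[0.04,-0.06,0],[0.05,-0.09,0],[0.05,-0.11,0],[0.05,-0.11,0]], delta_rot=[[0,0,0],[0,0,0],[0,0,0],[0,0,0],[0,0,0]], grip=[0,0,0,0,0])

```text
clock: 2.5
eef_pos: [0.4868, 0.233, 0.2413]
tool_rot: [-0.026, 1.0, -0.001, -0.0]
force: [1.1, 1.0, 0.1]
finger_gap: 0.0
```

Run:
```python
from h import *
s=get_state();print(s['eef_pos'].round(4),s['force'].round(2))
im=camera("wrist");cv2.imwrite("pics/w1.png",cv2.resize(im[:,:,::-1],(784,588)))
for t in("jig","stop","flag_top","blade_face","board_mid"):
        print(t,[(np.round(r['position'],3).tolist(),round(r['confidence'],2)) for r in mark_of("wrist",t)][:2])
```

```text
[0.4868 0.233  0.2413] [1.09 0.97 0.11]
jig [([0.491, 0.077, 0.002], 0.62)]
stop [([0.484, 0.18, 0.045], 0.55)]
flag_top []
blade_face [([0.446, 0.169, 0.084], 0.94), ([0.45, 0.056, 0.023], 0.6)]
board_mid [([0.45, 0.054, 0.023], 0.92)]
```

View pics/w1.png

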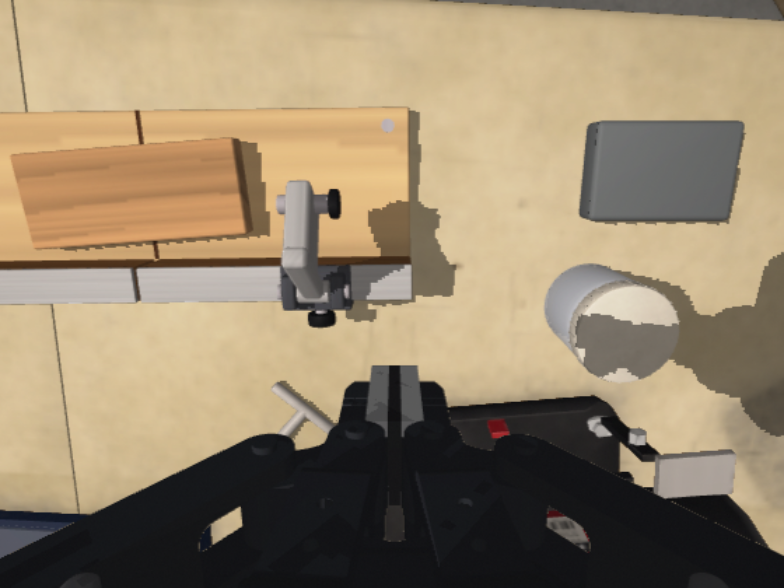

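The wrist view shows the flag arm at (298,235), the screw tip on the board side at (279,203), and the board's left end at (243,187). The tool is nearly aligned with the fence. The clamp knob behind the carrier, at (321,318), is low down.

apply_moves(slide=[[0.015,-0.02,0],[0.03,-0.05,0],[0.03,-0.052,-0.04],[0.03,-0.052,-0.08],[0.03,-0.052,-0.1]], delta_rot=[[0,0,0],[0,0,0],[0,0,0],[0,0,0],[0,0,0]], grip=[0,0,0,0,0])

```text
clock: 3.22
eef_pos: [0.5137, 0.1843, 0.1368]
tool_rot: [-0.028, 1.0, -0.0, -0.003]
force: [-1.1, -0.7, -1.2]
finger_gap: 0.0
```

Run:
```python
from h import *
s=get_state();print(s['eef_pos'].round(4),s['force'].round(2))
im=camera("wrist");cv2.imwrite("pics/w2.png",cv2.resize(im[:,:,::-1],(784,588)))
for t in("jig","stop","flag_top","blade_face"):
        print(t,[(np.round(r['position'],3).tolist(),round(r['confidence'],2)) for r in mark_of("wrist",t)][:2])
```

```text
[0.5137 0.1843 0.1368] [-1.06 -0.7  -1.21]
jig [([0.496, 0.079, 0.001], 0.9)]
stop [([0.486, 0.181, 0.046], 0.9)]
flag_top [([0.483, 0.178, 0.106], 0.67), ([0.514, 0.38, -0.001], 0.34)]
blade_face [([0.446, 0.169, 0.084], 0.86)]
```

View pics/w2.png

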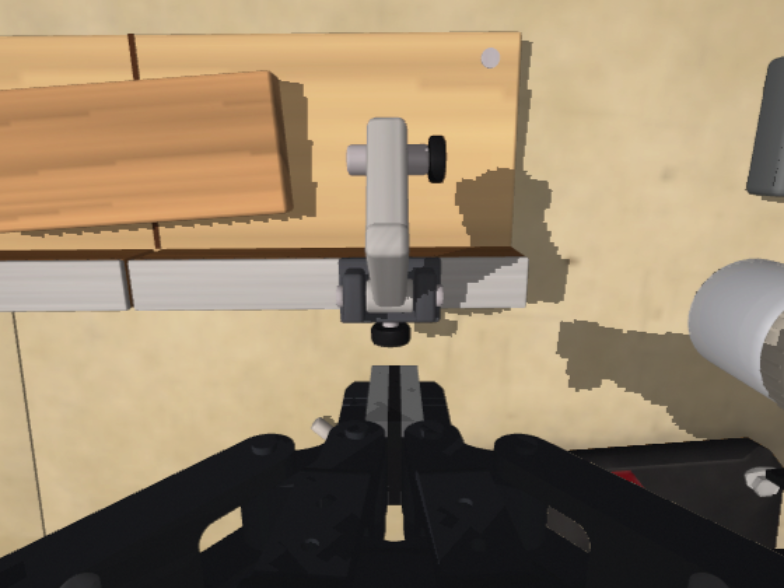

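The fingers are directly behind the flag and centred on it. The screw tip stands out about 7 mm from the blade face, at (347,158). Next I drop to z 0.10 and draw the flag over.

apply_moves(slide=[[0,-0.002,-0.02],[0,-0.002,-0.035],[-0.012,-0.002,-0.035],[-0.024,-0.003,-0.035],[-0.034,-0.004,-0.04]], delta_rot=[[0,0,0],[0,0,0],[0,0,0],[0,0,0],[0,0,0]], grip=[0,0,0,0,0])

```text
clock: 3.88
eef_pos: [0.4847, 0.1813, 0.105]
tool_rot: [-0.028, 1.0, 0.001, 0.004]
force: [2.1, 1.4, -0.2]
finger_gap: -0.003
```

apply_moves(slide=[[-0.007,0,-0.007],[-0.011,-0.001,-0.013],[-0.018,-0.001,-0.018],[-0.025,-0.001,-0.022],[-0.025,-0.001,-0.025]], delta_rot=[[0,0,0],[0,0,0],[0,0,0],[0,0,0],[0,0,0]], grip=[0,0,0,0,0])

```text
clock: 4.3
eef_pos: [0.4556, 0.1793, 0.0756]
tool_rot: [-0.028, 1.0, -0.0, -0.001]
force: [-0.1, 0.5, 0.5]
finger_gap: -0.001
```

apply_moves(slide=[[0,0,-0.004],[0,0,-0.007],[0,0,-0.009],[0,0,-0.01],[0,0,-0.01]], delta_rot=[[0,0,0],[0,0,0],[0,0,0],[0,0,0],[0,0,0]], grip=[0,0,0,0,0])

```text
clock: 4.72
eef_pos: [0.4566, 0.1792, 0.0678]
tool_rot: [-0.028, 1.0, -0.0, -0.002]
force: [-8.2, -1.7, 14.0]
finger_gap: -0.0
```

The flag met its limit at z 0.068 with 14 N, so it is down. Next I lift and move to the near side of the board, tilting so the fingers point back toward the robot for reach.

apply_moves(slide=[[0,0,0.04],[0,-0.01,0.06],[0,-0.04,0.06],[-0.01,-0.08,0.06],[-0.02,-0.11,0.06]], delta_rot=[[0,0,0],[0,5,0],[-0.6,11,0],[-1,17,0],[-1.3,23,0]], grip=[0,0.2,0.4,0.5,0.5])

```text
clock: 5.13
eef_pos: [0.4381, 0.0674, 0.1275]
tool_rot: [-0.027, 0.979, -0.006, -0.2]
force: [0.2, 0.1, 0.4]
finger_gap: 0.499
```

apply_moves(slide=[[-0.01,-0.01,0],[-0.02,-0.019,0],[-0.03,-0.019,0],[-0.04,-0.019,0],[-0.045,-0.019,0]], delta_rot=[[0,0,0],[0,0,0],[0,0,0],[0,0,0],[0,0,0]], grip=[0.5,0.5,0.5,0.5,0.5])

```text
clock: 5.55
eef_pos: [0.3906, 0.0507, 0.1259]
tool_rot: [-0.027, 0.979, -0.006, -0.2]
force: [0.3, -0.3, 0.7]
finger_gap: 0.499
```

Run:
```python
from h import *
s=get_state();print(s['eef_pos'].round(4),s['force'].round(2),s['qpos'].round(2),s['finger_gap'])
camera("top")
print('board',rect("top","board",.03))
im=camera("wrist");cv2.imwrite("pics/w3.png",cv2.resize(im[:,:,::-1],(784,588)))
for c in("wrist","top"):
  for t in("jig","stop","flag_top","blade_face","board_mid"):
        print(t,[(np.round(r['position'],3).tolist(),round(r['confidence'],2)) for r in mark_of(c,t)][:2])
```

```text
[0.3906 0.0507 0.1259] [ 0.28 -0.33  0.7 ] [-0.09  0.03  2.12 -0.06  1.4  -1.7 ] 0.49922096130352084
board [(0.64, 411, -190, 49.4, 111.9, 59.82), (0.51, 476, -7, 27.1, 21.5, 0.17)]
jig []
stop []
flag_top []
blade_face []
board_mid [([0.451, 0.053, 0.026], 0.79)]
jig []
stop [([0.488, 0.184, 0.048], 0.87), ([0.418, 0.411, -0.005], 0.39)]
flag_top [([0.455, 0.182, 0.069], 0.58)]
blade_face [([0.458, 0.176, 0.023], 0.8)]
board_mid [([0.412, -0.196, 0.007], 0.74)]
```

View pics/w3.png

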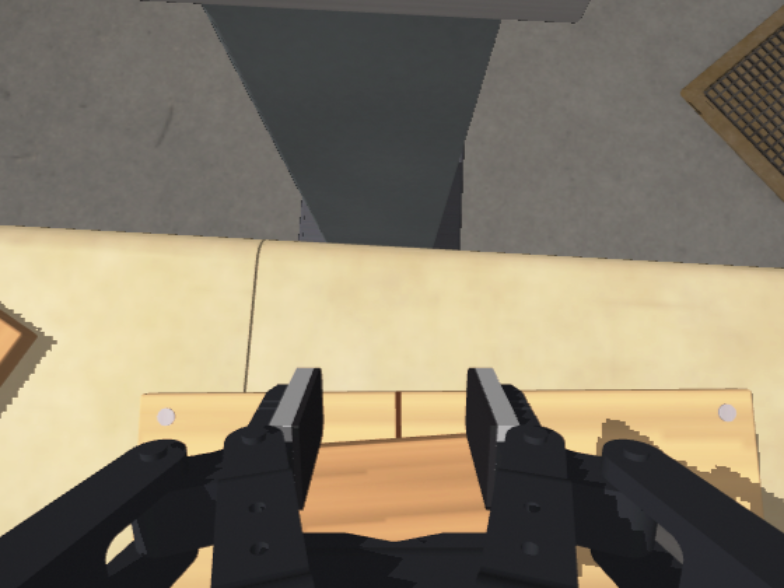

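The pads straddle the board's near edge, at (395,437) in the picture, and are clear in front of it over the bed. I descend and then push +x slowly.

apply_moves(slide=[[0,0,-0.035],[0,0,-0.07],[0,0,-0.095],[0,0,-0.103],[0,0,-0.103]], delta_rot=[[0,0,0],[0,0,0],[0,0,0],[0,0,0],[0,0,0]], grip=[0.5,0.5,0.5,0.5,0.5])

```text
clock: 6.62
eef_pos: [0.3901, 0.0504, 0.0215]
tool_rot: [-0.027, 0.979, -0.005, -0.202]
force: [-0.1, 0.2, 0.1]
finger_gap: 0.497
```

apply_moves(slide=[[0.003,0,0],[0.006,0,0],[0.009,0,0],[0.012,0.001,0],[0.015,0.001,0]], delta_rot=[[0,0,0],[0,0,0],[0,0,0],[0,0,0],[0,0,0]], grip=[0.5,0.5,0.5,0.5,0.5])

```text
clock: 7.03
eef_pos: [0.4066, 0.0514, 0.0245]
tool_rot: [-0.028, 0.979, -0.006, -0.201]
force: [-6.3, 0.2, 6.2]
finger_gap: 0.5
```

apply_moves(slide=[[0.002,0,0],[0.004,0,0],[0.006,0,0],[0.007,0,0],[0.008,0,0]], delta_rot=[[0,0,0],[0,0,0],[0,0,0],[0,0,0],[0,0,0]], grip=[0.5,0.5,0.5,0.5,0.5])

```text
clock: 7.45
eef_pos: [0.4133, 0.0517, 0.0244]
tool_rot: [-0.027, 0.979, -0.005, -0.203]
force: [-7.4, 0.8, 6.8]
finger_gap: 0.502
```

apply_moves(slide=[[0.002,0,0],[0.004,0,0],[0.004,0,0]], delta_rot=[[0,0,0],[0,0,0],[0,0,0]], grip=[0.5,0.5,0.5])

```text
clock: 7.7
eef_pos: [0.4181, 0.0516, 0.0243]
tool_rot: [-0.027, 0.979, -0.005, -0.202]
force: [-5.0, 0.9, 6.7]
finger_gap: 0.5
```

apply_moves(slide=[[0.002,0,0],[0.003,0,0],[0.003,0,0]], delta_rot=[[0,0,0],[0,0,0],[0,0,0]], grip=[0.5,0.5,0.5])

```text
clock: 7.95
eef_pos: [0.4184, 0.0516, 0.0243]
tool_rot: [-0.028, 0.978, -0.005, -0.206]
force: [-11.2, -0.7, 9.9]
finger_gap: 0.501
```

The board is seated on the fence: it stalled at x 0.418 with 11 N. Next I back off and move to its right end with the gripper shut and vertical.

apply_moves(slide=[[-0.015,0,0],[-0.02,0,0.03],[-0.01,-0.03,0.07],[0.02,-0.06,0.097],[0.047,-0.1,0.097]], delta_rot=[[0,0,0],[0.3,-5,0],[0.6,-11,0],[1,-17,0],[1.3,-23,0]], grip=[0.5,0.4,0.2,0,0])

```text
clock: 8.37
eef_pos: [0.4608, -0.0325, 0.1223]
tool_rot: [-0.029, 1.0, -0.002, 0.008]
force: [0.9, 0.6, -0.3]
finger_gap: 0.002
```

Run:
```python
from h import *
s=get_state();print(s['eef_pos'].round(4),s['tool_rot'].round(4),s['force'].round(2),s['finger_gap'])
im=camera("wrist");cv2.imwrite("pics/w4.png",cv2.resize(im[:,:,::-1],(784,588)))
print('board',rect("wrist","board",.03))
for t in("jig","stop","board_mid","blade_face"):
        print(t,[(np.round(r['position'],3).tolist(),round(r['confidence'],2)) for r in mark_of("wrist",t)][:2])
```

```text
[ 0.4608 -0.0325  0.1223] [-0.0292  0.9995 -0.0017  0.0078] [ 0.91  0.59 -0.28] 0.0015451877366203
board [(0.98, 409, -185, 49.9, 107.5, 59.3), (0.74, 462, 46, 67.7, 150.2, 3.07)]
jig []
stop []
board_mid [([0.468, 0.052, 0.021], 0.9), ([0.412, -0.194, 0.006], 0.67)]
blade_face []
```

View pics/w4.png

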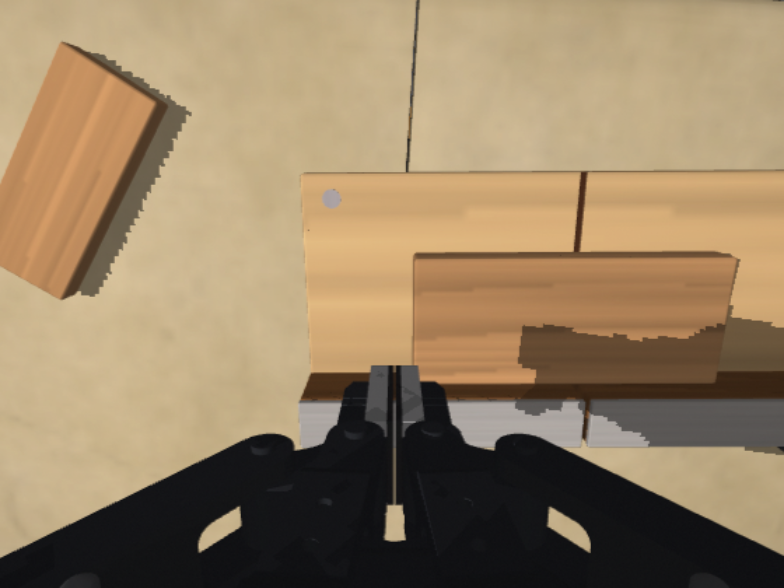

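The board lies flush on the fence. Its right end is at column 414, which is about y -0.025. I go down behind that end.

apply_moves(slide=[[0,-0.004,0],[0,-0.004,-0.03],[0,-0.004,-0.065],[0,-0.004,-0.095],[0,-0.004,-0.1]], delta_rot=[[0,0,0],[0,0,0],[0,0,0],[0,0,0],[0,0,0]], grip=[0,0,0,0,0])

```text
clock: 9.08
eef_pos: [0.4575, -0.0365, 0.0205]
tool_rot: [-0.03, 1.0, -0.0, -0.005]
force: [-24.9, -1.3, 69.4]
finger_gap: 0.001
```

apply_moves(slide=[[0,0.002,0],[0,0.006,0],[0,0.01,0],[0,0.014,0],[-0.001,0.018,0]], delta_rot=[[0,0,0],[0,0,0],[0,0,0],[0,0,0],[0,0,0]], grip=[0,0,0,0,0])

```text
clock: 9.5
eef_pos: [0.4616, -0.0251, 0.0232]
tool_rot: [-0.033, 0.999, -0.009, 0.004]
force: [-9.2, -25.5, 27.5]
finger_gap: -0.003
```

That was unexpected: 69 N upward at contact, because the previous call had not reached its y target. I'll look before moving again.

Run:
```python
from h import *
s=get_state();print(s['eef_pos'].round(4),s['force'].round(2),s['moment'].round(2))
im=camera("wrist");a=cv2.resize(im[:,:,::-1],(560,420))
b=camera("scene")[150:260,180:320,::-1];b=cv2.resize(b,(535,420),interpolation=cv2.INTER_CUBIC)
cv2.imwrite("pics/w5.png",cv2.resize(np.hstack([a,b]),(800,307)))
for c in("wrist","scene","top"):
  if c=="top":camera("top")
  for t in("board_mid","blade_face"):
        print(c,t,[(np.round(r['position'],3).tolist(),round(r['confidence'],2)) for r in mark_of(c,t)][:2])
```

```text
[ 0.4616 -0.0251  0.0232] [ -9.15 -25.5   27.49] [-4.29  1.44 -0.08]
wrist board_mid []
wrist blade_face []
scene board_mid [([0.462, 0.059, 0.018], 0.9)]
scene blade_face [([0.457, 0.172, 0.024], 0.44)]
top board_mid [([0.457, 0.177, 0.026], 0.72), ([0.413, -0.196, 0.008], 0.6)]
top blade_face [([0.46, 0.176, 0.026], 0.81)]
```

View pics/w5.png

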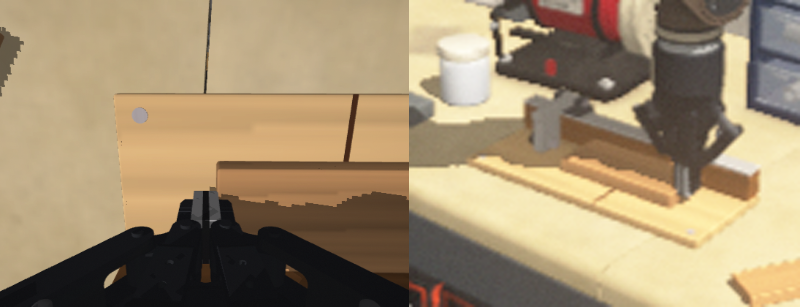

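The finger shoulders, about 10 mm behind the tip, came down on the board's end, so I was pressing it onto the bed. I lift, step back in -y, and let the arm settle to check the real pose.

apply_moves(slide=[[0,0,0.015],[0,0,0.03],[0,-0.02,0.03],[0,-0.035,0.03],[0,-0.035,0.03]], delta_rot=[[0,0,0],[0,0,0],[0,0,0],[0,0,0],[0,0,0]], grip=[0,0,0,0,0])

```text
clock: 10.37
eef_pos: [0.4561, -0.0537, 0.0468]
tool_rot: [-0.028, 1.0, -0.0, -0.0]
force: [1.5, 1.0, -0.5]
finger_gap: 0.002
```

apply_moves(slide=[[0,0,0],[0,0,0],[0,0,0]], delta_rot=[[0,0,0],[0,0,0],[0,0,0]], grip=[0,0,0])

```text
clock: 10.62
eef_pos: [0.4553, -0.0518, 0.0462]
tool_rot: [-0.028, 1.0, 0.0, -0.001]
force: [-0.5, -0.3, 0.4]
finger_gap: 0.001
```

Run:
```python
from h import *
s=get_state();print(s['eef_pos'].round(4),s['tool_rot'].round(4),s['force'].round(2))
im=camera("wrist");cv2.imwrite("pics/w6.png",im[:,:,::-1])
print('board',rect("wrist","board",.03))
print([(np.round(r['position'],3).tolist(),round(r['confidence'],2)) for r in mark_of("wrist","board_mid")][:2])
```

```text
[ 0.4553 -0.0518  0.0462] [-2.840e-02  9.996e-01  4.000e-04 -8.000e-04] [-0.46 -0.25  0.36]
board [(0.8, 412, -158, 37.2, 104.3, 81.79), (0.7, 461, 34, 68.3, 104.4, 2.58)]
[([0.461, 0.064, 0.021], 0.61)]
```

View pics/w6.png

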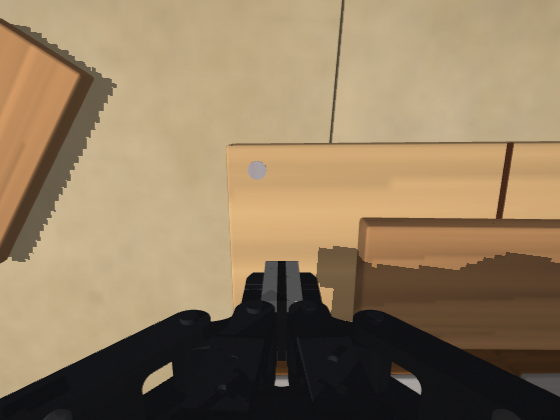

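apply_moves(slide=[[0.012,0,0],[0.012,0,-0.015],[0.012,0,-0.028],[0.012,0,-0.0305],[0.012,0,-0.0305]], delta_rot=[[0,0,0],[0,0,0],[0,0,0],[0,0,0],[0,0,0]], grip=[0,0,0,0,0])

```text
clock: 11.18
eef_pos: [0.4668, -0.0522, 0.0154]
tool_rot: [-0.028, 1.0, 0.001, -0.001]
force: [-0.6, 1.0, 0.4]
finger_gap: -0.003
```

apply_moves(slide=[[0,0.008,0],[0,0.014,0],[0,0.018,0],[0,0.022,0],[-0.001,0.026,0]], delta_rot=[[0,0,0],[0,0,0],[0,0,0],[0,0,0],[0,0,0]], grip=[0,0,0,0,0])

```text
clock: 11.6
eef_pos: [0.4673, -0.0263, 0.0169]
tool_rot: [-0.028, 1.0, -0.0, 0.001]
force: [1.2, -4.8, 0.5]
finger_gap: -0.002
```

apply_moves(slide=[[0,0.004,0],[0,0.008,0],[-0.001,0.012,0],[-0.001,0.015,0],[-0.001,0.018,0]], delta_rot=[[0,0,0],[0,0,0],[0,0,0],[0,0,0],[0,0,0]], grip=[0,0,0,0,0])

```text
clock: 12.02
eef_pos: [0.4663, -0.0089, 0.0168]
tool_rot: [-0.028, 1.0, -0.0, 0.001]
force: [0.4, -3.5, 3.5]
finger_gap: -0.002
```

Run:
```python
from h import *
s=get_state();print(s['eef_pos'].round(4),s['force'].round(2))
im=camera("wrist");cv2.imwrite("pics/w7.png",im[:,:,::-1])
camera("scene");camera("top")
for c in("wrist","scene","top"):
  for t in("board_mid","blade_face"):
    print(c,t,[(np.round(r['position'],3).tolist(),round(r['confidence'],2)) for r in mark_of(c,t)][:2])
```

```text
[ 0.4663 -0.0089  0.0168] [ 0.37 -3.46  3.46]
wrist board_mid [([0.465, 0.081, 0.021], 0.6)]
wrist blade_face []
scene board_mid [([0.459, 0.08, 0.019], 0.81), ([0.411, -0.193, 0.007], 0.7)]
scene blade_face [([0.457, 0.171, 0.027], 0.45)]
top board_mid [([0.459, 0.079, 0.022], 0.81), ([0.411, -0.199, 0.003], 0.74)]
top blade_face [([0.461, 0.175, 0.026], 0.73), ([0.484, 0.18, 0.05], 0.2)]
```

View pics/w7.png

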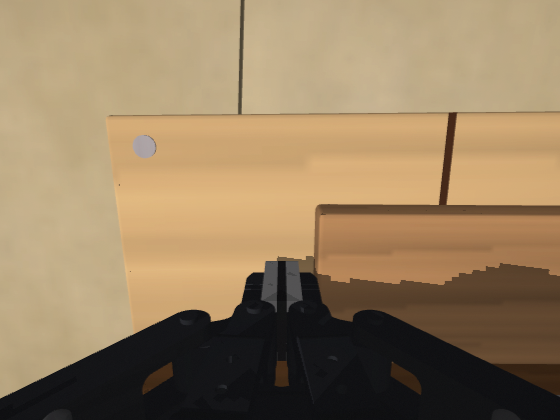

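The board is square and being pushed cleanly. The screw should be about 9 mm further on, so I go slowly from here.

apply_moves(slide=[[0,0.0015,0],[0,0.003,0],[0,0.004,0],[0,0.005,0],[0,0.006,0]], delta_rot=[[0,0,0],[0,0,0],[0,0,0],[0,0,0],[0,0,0]], grip=[0,0,0,0,0])

```text
clock: 12.88
eef_pos: [0.4656, -0.0026, 0.0162]
tool_rot: [-0.028, 1.0, 0.0, -0.0]
force: [-0.3, -1.4, -1.0]
finger_gap: 0.003
```

apply_moves(slide=[[0,0.001,0],[0,0.0015,0],[0,0.002,0],[0,0.002,0]], delta_rot=[[0,0,0],[0,0,0],[0,0,0],[0,0,0]], grip=[0,0,0,0])

```text
clock: 13.22
eef_pos: [0.4658, -0.0007, 0.0164]
tool_rot: [-0.028, 1.0, 0.0, -0.0]
force: [0.3, -1.0, -0.9]
finger_gap: 0.002
```

apply_moves(slide=[[0,0.001,0],[0,0.0015,0],[0,0.002,0],[0,0.002,0]], delta_rot=[[0,0,0],[0,0,0],[0,0,0],[0,0,0]], grip=[0,0,0,0])

```text
clock: 13.55
eef_pos: [0.4661, 0.0006, 0.0165]
tool_rot: [-0.028, 1.0, -0.001, 0.0]
force: [-0.6, -5.5, -1.1]
finger_gap: -0.0
```

apply_moves(slide=[[0,0.001,0],[0,0.0015,0],[0,0.002,0],[0,0.002,0]], delta_rot=[[0,0,0],[0,0,0],[0,0,0],[0,0,0]], grip=[0,0,0,0])

```text
clock: 13.88
eef_pos: [0.4671, 0.0011, 0.017]
tool_rot: [-0.029, 1.0, -0.002, 0.001]
force: [-0.3, -11.5, -0.7]
finger_gap: -0.002
```

The board met the screw, with the force rising to 11.5 N. I press very slightly more and hold.

apply_moves(slide=[[0,0.0005,0],[0,0.0005,0],[0,0.0005,0],[0,0.0005,0],[0,0.0005,0]], delta_rot=[[0,0,0],[0,0,0],[0,0,0],[0,0,0],[0,0,0]], grip=[0,0,0,0,0])

```text
clock: 14.3
eef_pos: [0.4673, 0.0011, 0.0172]
tool_rot: [-0.029, 1.0, -0.003, 0.002]
force: [0.2, -12.9, -0.3]
finger_gap: 0.001
```

apply_moves(slide=[[0,0,0],[0,0,0],[0,0,0],[0,0,0]], delta_rot=[[0,0,0],[0,0,0],[0,0,0],[0,0,0]], grip=[0,0,0,0])

```text
clock: 14.63
eef_pos: [0.4673, 0.0011, 0.0172]
tool_rot: [-0.029, 1.0, -0.003, 0.002]
force: [0.1, -12.4, -0.8]
finger_gap: 0.001
```

Run:
```python
from h import *
s=get_state();print(s['eef_pos'].round(4),s['force'].round(2))
im=camera("wrist");cv2.imwrite("pics/w8.png",im[:,:,::-1])
```

```text
[0.4673 0.0011 0.0172] [  0.09 -12.38  -0.84]
```

View pics/w8.png

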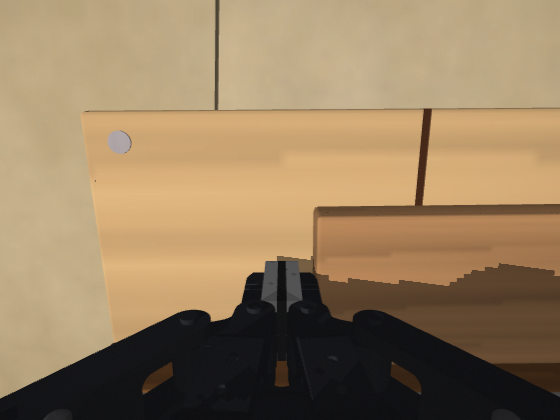

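apply_moves(slide=[[0,-0.004,0],[0,-0.012,0],[0,-0.025,0.01],[0,-0.025,0.045],[0,-0.025,0.085]], delta_rot=[[0,0,0],[0,0,0],[0,0,0],[0,0,0],[0,0,0]], grip=[0,0,0,0,0])

```text
clock: 15.1
eef_pos: [0.4631, -0.0208, 0.0996]
tool_rot: [-0.027, 1.0, 0.002, -0.004]
force: [1.2, 0.3, -0.3]
finger_gap: -0.0
```

apply_moves(slide=[[0.01,0.01,0.04],[0.025,0.03,0.08],[0.035,0.06,0.11],[0.045,0.09,0.12],[0.045,0.11,0.12]], delta_rot=[[0,0,0],[0,0,0],[0,0,0],[0,0,0],[0,0,0]], grip=[0,0,0,0,0])

```text
clock: 15.52
eef_pos: [0.5146, 0.0913, 0.2275]
tool_rot: [-0.028, 1.0, 0.001, 0.005]
force: [-0.7, -0.6, 0.2]
finger_gap: 0.003
```

apply_moves(slide=[[0,0,0],[0,0,0],[0,0,0]], delta_rot=[[0,0,0],[0,0,0],[0,0,0]], grip=[0,0,0])

```text
clock: 15.77
eef_pos: [0.51, 0.0884, 0.2203]
tool_rot: [-0.028, 1.0, 0.0, -0.001]
force: [-0.1, 0.1, 0.9]
finger_gap: -0.003
```

Run:
```python
from h import *
s=get_state();print(s['eef_pos'].round(4),s['force'].round(2))
im=camera("wrist");cv2.imwrite("pics/w9.png",cv2.resize(im[:,:,::-1],(784,588)))
print('board',rect("wrist","board",.03))
for t in("jig","stop","board_mid","blade_face","flag_top"):
    print(t,[(np.round(r['position'],3).tolist(),round(r['confidence'],2)) for r in mark_of("wrist",t)][:2])
```

```text
[0.51   0.0884 0.2203] [-0.13  0.12  0.86]
board [(0.85, 461, 88, 63.6, 149.1, 3.8), (0.85, 402, -144, 20.2, 62.9, 81.7)]
jig [([0.492, 0.076, 0.002], 0.95), ([0.462, 0.091, 0.024], 0.47)]
stop [([0.488, 0.177, 0.048], 0.93)]
board_mid []
blade_face [([0.457, 0.17, 0.028], 0.64)]
flag_top [([0.46, 0.182, 0.068], 0.77)]
```

View pics/w9.png

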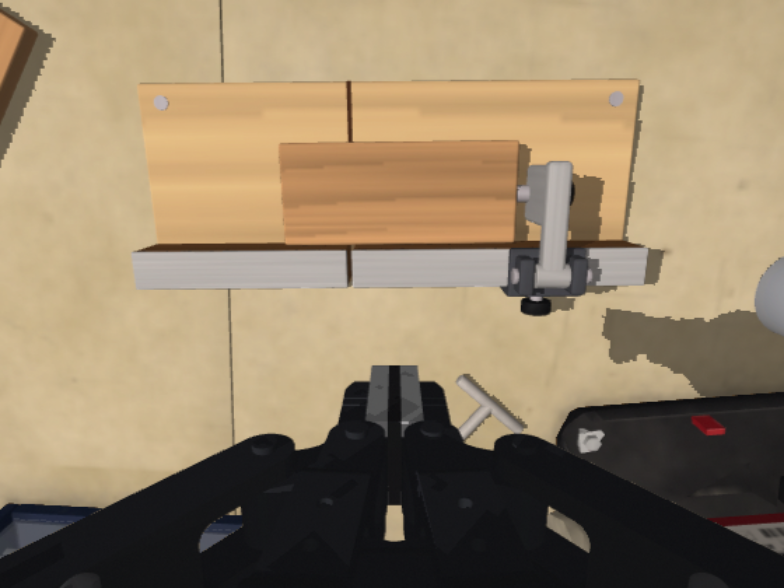

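The board lies against the fence with its left end at column 518, at the screw tip (518,193), and the flag is down. One numeric check of squareness and distance to the bed edge.

Run:
```python
from h import *
g=cv2.imread('pics/w9.png');g=cv2.resize(g,(560,420)).astype(int)
def edge(cols,r0,r1,dn):
    pts=[]
    for c in cols:
        col=cv2.GaussianBlur(g[:,c-1:c+2].mean(1).astype(np.float32),(1,5),0)
        d=np.abs(np.diff(col[r0:r1],axis=0)).sum(1);i=d.argmax()
        k=np.arange(max(i-2,0),min(i+3,len(d)));pts.append((c+.0,r0+.5+(k*d[k]).sum()/d[k].sum()))
    return np.array(pts)
for n,cols,r0,r1,z in(("bed",list(range(110,240,6))+list(range(262,440,6)),48,68,.012),("board",range(206,366,6),93,110,.03)):
    w=ray("wrist",edge(cols,r0,r1,0),z)
    p=np.polyfit(w[:,1],w[:,0],1);r=w[:,0]-np.polyval(p,w[:,1]);k=abs(r)<.0015;p=np.polyfit(w[k,1],w[k,0],1)
    print(n,p.round(4),'x at y=.09',np.polyval(p,.09).round(4),k.sum(),r[k].std().round(5))
```

```text
bed [-0.064   0.3985] x at y=.09 0.3927 51 0.00082
board [-0.0677  0.4356] x at y=.09 0.4295 27 0.00022
```

By this measure the board is about 1 mm off flush (36.8 mm against 38 expected) and square within 0.004 rad. There is plenty of time, so I repeat the gentle push at the near side.

apply_moves(slide=[[-0.03,-0.01,0],[-0.06,-0.02,-0.02],[-0.09,-0.0234,-0.05],[-0.115,-0.0234,-0.08],[-0.117,-0.0234,-0.094]], delta_rot=[[0,5,0],[-0.6,11,0],[-1,17,0],[-1.3,23,0],[-1.3,23,0]], grip=[0,0.2,0.4,0.5,0.5])

```text
clock: 16.53
eef_pos: [0.3894, 0.0651, 0.1233]
tool_rot: [-0.027, 0.978, -0.005, -0.205]
force: [-1.3, -0.6, -0.5]
finger_gap: 0.499
```

apply_moves(slide=[[0,0,0],[0,0,0],[0,0,0]], delta_rot=[[0,0,0],[0,0,0],[0,0,0]], grip=[0.5,0.5,0.5])

```text
clock: 16.78
eef_pos: [0.3953, 0.0651, 0.1289]
tool_rot: [-0.027, 0.98, -0.006, -0.198]
force: [0.4, -0.2, -0.2]
finger_gap: 0.501
```

apply_moves(slide=[[0,0,-0.035],[0,0,-0.07],[0,0,-0.095],[0,0,-0.103],[0,0,-0.103]], delta_rot=[[0,0,0],[0,0,0],[0,0,0],[0,0,0],[0,0,0]], grip=[0.5,0.5,0.5,0.5,0.5])

```text
clock: 17.2
eef_pos: [0.3938, 0.0653, 0.0241]
tool_rot: [-0.027, 0.979, -0.006, -0.2]
force: [0.3, 0.4, 0.1]
finger_gap: 0.499
```

apply_moves(slide=[[0.006,0,0],[0.012,0.001,0],[0.017,0.001,0],[0.019,0.001,0],[0.02,0.001,0]], delta_rot=[[0,0,0],[0,0,0],[0,0,0],[0,0,0],[0,0,0]], grip=[0.5,0.5,0.5,0.5,0.5])

```text
clock: 17.62
eef_pos: [0.4155, 0.0662, 0.0255]
tool_rot: [-0.027, 0.98, -0.006, -0.198]
force: [-0.5, 0.8, 0.6]
finger_gap: 0.5
```

apply_moves(slide=[[0.001,0,0],[0.002,0,0],[0.003,0,0],[0.003,0,0]], delta_rot=[[0,0,0],[0,0,0],[0,0,0],[0,0,0]], grip=[0.5,0.5,0.5,0.5])

```text
clock: 17.95
eef_pos: [0.4163, 0.0663, 0.0243]
tool_rot: [-0.027, 0.979, -0.006, -0.2]
force: [-1.4, 1.0, 0.4]
finger_gap: 0.496
```

apply_moves(slide=[[0.001,0,0],[0.002,0,0],[0.002,0,0],[0.002,0,0]], delta_rot=[[0,0,0],[0,0,0],[0,0,0],[0,0,0]], grip=[0.5,0.5,0.5,0.5])

```text
clock: 18.28
eef_pos: [0.4171, 0.0665, 0.0243]
tool_rot: [-0.027, 0.979, -0.006, -0.202]
force: [-5.3, 0.4, 3.3]
finger_gap: 0.503
```

apply_moves(slide=[[0.001,0,0],[0.002,0,0],[0.002,0,0],[0.002,0,0]], delta_rot=[[0,0,0],[0,0,0],[0,0,0],[0,0,0]], grip=[0.5,0.5,0.5,0.5])

```text
clock: 18.62
eef_pos: [0.4173, 0.0665, 0.0243]
tool_rot: [-0.028, 0.978, -0.006, -0.204]
force: [-8.9, -0.0, 5.0]
finger_gap: 0.501
```

The push stalled at x 0.417, as predicted for flush (0.4176), so the board is seated. I retreat and take a last look.

apply_moves(slide=[[-0.01,0,0],[-0.022,0,0],[-0.025,0,0.03],[-0.025,0,0.07],[-0.02,0,0.11]], delta_rot=[[0,0,0],[0,0,0],[0,0,0],[0,0,0],[0.3,-5,0]], grip=[0.5,0.5,0.5,0.5,0.5])

```text
clock: 19.03
eef_pos: [0.4011, 0.0662, 0.1341]
tool_rot: [-0.027, 0.987, -0.004, -0.156]
force: [1.1, -0.7, 1.7]
finger_gap: 0.501
```

apply_moves(slide=[[0.02,0,0.03],[0.05,0.01,0.06],[0.08,0.02,0.08],[0.11,0.023,0.09],[0.117,0.023,0.09]], delta_rot=[[0.3,-6,0],[0.6,-12,0],[1,-18,0],[1,-18,0],[1,-18,0]], grip=[0,0,0,0,0])

```text
clock: 19.45
eef_pos: [0.5229, 0.0896, 0.2297]
tool_rot: [-0.028, 1.0, -0.0, 0.007]
force: [-0.3, 0.5, 0.8]
finger_gap: 0.002
```

apply_moves(slide=[[0,0,0],[0,0,0],[0,0,0]], delta_rot=[[0,0,0],[0,0,0],[0,0,0]], grip=[0,0,0])

```text
clock: 19.7
eef_pos: [0.5164, 0.0892, 0.2226]
tool_rot: [-0.028, 1.0, 0.0, -0.002]
force: [0.0, 0.1, 0.3]
finger_gap: 0.004
```

Run:
```python
from h import *
s=get_state();print(s['eef_pos'].round(4),s['force'].round(2),s['clock'])
im=camera("wrist");cv2.imwrite("pics/w10.png",cv2.resize(im[40:250,150:520,::-1],(793,450),interpolation=cv2.INTER_CUBIC))
print('board',rect("wrist","board",.03))
camera("top")
for c in("wrist","top"):
 for t in("flag_top","blade_face","tape","tube","jar","sponge"):
  print(c,t,[(np.round(r['position'],3).tolist(),round(r['confidence'],2)) for r in mark_of(c,t)][:1])
```

```text
[0.5164 0.0892 0.2226] [0.02 0.1  0.33] 19.7
board [(0.83, 462, 88, 64.2, 149.9, 3.15), (0.73, 402, -143, 21.1, 63.3, 81.78)]
wrist flag_top [([0.458, 0.178, 0.07], 0.75)]
wrist blade_face [([0.457, 0.17, 0.026], 0.75)]
wrist tape []
wrist tube []
wrist jar []
wrist sponge []
top flag_top []
top blade_face []
top tape [([0.508, -0.371, -0.003], 0.95)]
top tube [([0.438, -0.379, 0.0], 0.53)]
top jar []
top sponge [([0.42, 0.413, -0.003], 0.68)]
```

View pics/w10.png

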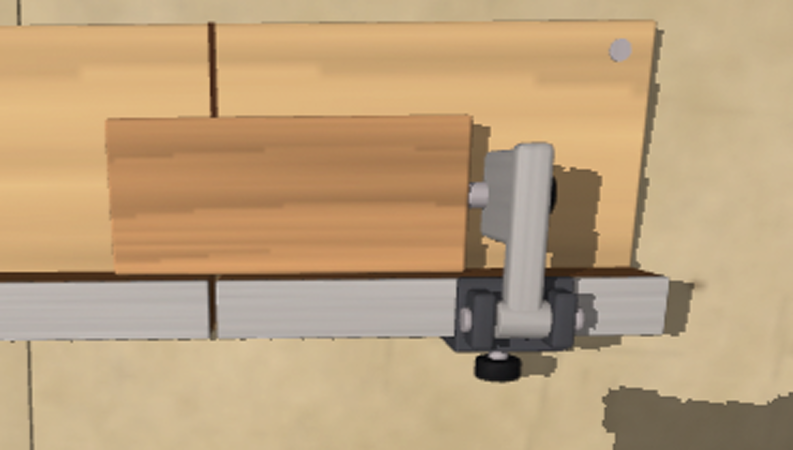

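The last picture shows the board flush on the fence, its left end (468,195) touching the screw tip, the flag down, and the arm clear.

```bash
python3 -c "
from plant import *
print(close_job())"
```

```text
the job is handed in; nothing more can be done
None
```

I set the board up on the saw board and handed the job in at about 20 s of the 67 s; no verdict is reported.

- **Flag:** I tipped it down with the shut fingers until it stopped at z 0.068 m with 14 N, which is its fully-down height.
- **Board:** I pushed it flush to the fence, then along it to the screw. There I held it with 12–13 N at the wrist for about 0.7 s; the force on the screw itself should be a little less because of friction. A last gentle push of about 9 N on the near side settled it against the fence.

**Last checks**
- The final picture shows the flag down, the board flush and square, its end at the screw tip, and the arm clear.
- The networks placed the tape, tube and sanding block where they started. The jar was not detected in the last top picture, but the arm never worked near it.

**What failed or disagreed**
- On my first approach to the board's right end, the finger shoulders came down on the board's edge. The wrist read 69 N for a moment, below the 120 N limit. I can't rule out that this counts as the gripper body pressing with over 40 N. I backed off and repeated it cleanly.
- Before the last push, my image measurement put the board about 1.3 mm off flush. I did not repeat that measurement; the push stalled at the position expected for a flush board.

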